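# Swap three lab vessels round between stirrer, balance and drip tray

## Robot

A 6-joint arm with a two-finger parallel gripper is mounted at the origin on the work surface. World frame = base frame: x ahead of the robot, y to its left, z up, the work surface at z = 0. Lengths are in m, angles in rad, forces in N, time in s.
With the tool pointing down it reaches from about 0.375 to 0.925 m from the base axis. Payload 5.7 kg.
Tool frame: the origin (TCP) lies midway between the tips of the shut fingers; the grasp point (between the pads) lies 19 mm behind it; z points along the fingers, y is the line along which they close (so a half turn about z gives the same grasp; the last joint's range is limited). The gripper opens to 88 mm and grips with 3 to 60 N. Pads are 20 mm wide; open, the fingers measure 115 mm over their backs; the gripper's body (75 mm by 178 mm) begins 61 mm behind the grasp point.
Start: joints at [-1.436, 0.359, 1.51, -0, 1.272, -0.115], TCP at [0.148, -0.581, 0.223] pointing down, gripper open.
Joint ranges: [-2.97, 2.97], [-1.01, 2.36], [0.21, 2.38], [-0.96, 4.11], [0.2, 2.71], [-2.98, 2.98]. Speed limits (rad/s): [2.39, 2.39, 3.14, 3.14, 3.14, 3.14].

## Interface

Orientations are given as a unit quaternion [x, y, z, w].
In Python, from bench import move_ptp, servo_line, goto_joints, move_gripper, sleep, inverse_kinematics, capture, PlanningError, close_job, spot_in, silhouettes, current_clock, current_joint_pos, current_qvel, current_joint_torque, current_position, current_orientation, current_force, current_torque, current_finger_gap, current_grip_force gives the robot as it stands. Calls block until the motion is done:
- move_ptp(position, orientation): joint-space move of the TCP to a pose.
- servo_line(position, orientation=None, rate=0.15, contact_N=None): straight line of the TCP; orientation=None keeps the orientation; rate is the mean speed in m/s. With contact_N (N) it stops when the force on the tool has changed by that much, and returns True; else False.
- goto_joints(angles): joint-space move.
- move_gripper(opening): finger opening in m; the grip force is fixed at half the most; returns when the fingers have stopped.
- sleep(seconds).
- inverse_kinematics(position, orientation): joint angles nearest the present ones, or None.
- capture(name): name is "scene" or "top"; returns a dict with "image" (384x512x3 uint8, blue, green, red), "range_z" (384x512 float32, m along the optical axis (not along the pixel's ray), 0 where there is no reading), "intrinsics" (3x3 intrinsics, pixels), "R" (3x3) and "t" (3): a world point X has camera coordinates R X + t. Camera axes: x right, y down, z forward; pixel columns grow to the right and rows downward; lengths in m; the calibration is good to about 2 mm. A picture is of the moment at which its call begins.
A pose or a line that the arm cannot do raises PlanningError and nothing moves.
- close_job(): hands the job in; it is judged then, once.
Trained networks look in the newest picture that a camera, given by its name, has taken for a name from the list of things; names that differ only in an ending like _2 or _b are one class to them, and where a whole thing is asked for, a point or a joint stands for the part that bears it (a point fixed in the world has none). Each returns a list of dicts, best first, with "conf" (0 to 1); they miss things now and then, are a little off and sometimes report something else, mostly with a low value. They report only what shows in the picture. A call takes as long as a camera call. They do not tell look-alikes from the thing itself.
- spot_in(camera, query): "xy" ([column, row] in pixels, amid what is visible of it).
- silhouettes(camera, query): "region" (384x512 bool, what is visible of it) and "xy" ([column, row] in pixels, amid what is visible of it).
Readings, each from a call of its own:
- current_clock(): time.
- current_joint_pos(): joint angles.
- current_qvel(): joint speeds.
- current_joint_torque(): joint torques, N m.
- current_position(): TCP position.
- current_orientation(): TCP orientation.
- current_force(): force on the tool from outside, world axes, zero at the start.
- current_torque(): the same for the moment, N m.
- current_finger_gap(): finger opening in m.
- current_grip_force(): force on a finger pad.
Only numpy, scipy, OpenCV 4.12 (cv2) and the standard library are available. Lean on these libraries where they do the work, as an engineer would, in place of code of your own. Each camera call takes 0.05 s, during which the arm holds its last target. There are 200 camera calls.

## Task

The three vessels on the bench stand at the wrong stations: the open steel beaker belongs on the magnetic stirrer, the white lidded jar on the balance and the brown bottle in the grey drip tray. Swap them round so that each stands upright in the middle of its own station, parking one of them on the way on the empty round cork mat (let go of it there) to make room. Keep the vessels upright, set them down rather than drop them, and leave the tube rack, the timer and the tip box where they are.

Things in the scene. Friction and masses are not known exactly. Their poses are not given: they have to be found in the camera images.
- beaker: Loose open round steel beaker, straight-walled, 58 mm outside diameter, 80 mm tall, wall 3 mm, about 0.14 kg. Origin at the centre of its underside, z up its axis. Starts standing on the balance; belongs on the stirrer.
- bottle: Loose brown (amber) glass bottle with a narrow neck and black cap, about 0.22 kg: straight round body 54 mm in diameter up to 68 mm height, then sloping shoulder, neck and cap 31 mm in diameter, 106 mm tall overall. Origin at the centre of its underside, z up its axis. Starts on the stirrer; belongs in the drip tray.
- jar: Loose squat white plastic jar with a flat white lid, about 0.20 kg: round, 66 mm in diameter up to 64 mm height, lid 65 mm in diameter, 84 mm tall overall. Origin at the centre of its underside, z up its axis. Starts in the drip tray; belongs on the balance.
- stirrer: Magnetic stirrer, fixed to the bench: low white box 150 x 120 mm with a round white plate 104 mm in diameter on top, a black knob at its -x end. Origin on the bench under the centre of the round plate; the plate's flat top, where a vessel stands, is 56 mm above the origin. The box reaches 87 mm to its -x (99 mm with the knob), 63 mm to its +x and 60 mm to either side in y; its top is 48 mm high.
- balance: Laboratory balance, fixed to the bench (the pan does not give): low grey box 180 x 140 mm with a round metal pan 104 mm in diameter and a display at its -x end. Origin on the bench under the centre of the pan; the pan's flat top, where a vessel stands, is 50 mm above the origin. The box reaches 115 mm to its -x, 65 mm to its +x and 70 mm to either side in y; its top is 39 mm high.
- drip_tray: Drip tray, fixed to the bench: square grey open tray 125 x 125 mm outside, 22 mm high, walls 4 mm thick. Origin at the centre of its underside; the inner floor, where a vessel stands, is 4 mm above the origin.
- cork_mat: Round flat cork mat, fixed to the bench, 100 mm in diameter, empty at the start: the free spot. Origin at the centre of its underside; its top is 6 mm above the origin.
- tube_rack: Bystander, loose: black block rack with small tubes, 65 x 130 mm, 56 mm high over the tube caps, long side along its y. Origin at the centre of its underside. Leave alone.
- timer: Bystander, loose: flat black square timer with a small screen, 65 x 65 x 18 mm. Origin at the centre of its underside. Leave alone.
- tip_box: Bystander, loose: blue box with a clear lid, 80 x 115 mm, 56 mm high, long side along its y. Origin at the centre of its underside. Leave alone.
Not all that is in view belongs to the job. Leave any red look-alike of the balance alone.

How it is judged:
On the way:
1. one of the three vessels has been set down upright on the cork mat and let go (((horizontal distance between beaker and cork_mat below 0.03 m and z of beaker in the frame of cork_mat between 0.002 and 0.011 m and angle between beaker's own z axis and vertical below 0.1 rad and linear speed of beaker below 0.02 m/s and contact force between the fingers and beaker below 0.1 N) or (horizontal distance between bottle and cork_mat below 0.03 m and z of bottle in the frame of cork_mat between 0.002 and 0.011 m and angle between bottle's own z axis and vertical below 0.1 rad and linear speed of bottle below 0.02 m/s and contact force between the fingers and bottle below 0.1 N) or (horizontal distance between jar and cork_mat below 0.03 m and z of jar in the frame of cork_mat between 0.002 and 0.011 m and angle between jar's own z axis and vertical below 0.1 rad and linear speed of jar below 0.02 m/s and contact force between the fingers and jar below 0.1 N))), for 0.2 s.
At the end, for the whole second after the job is handed in: The beaker stands on the stirrer plate, the jar on the balance pan and the bottle on the drip tray's floor, each upright (within 0.1 rad), within 15 mm of the middle of its station, resting on it (its underside from 4 mm below to 5 mm above the station's surface) and at rest (horizontal distance between beaker and stirrer below 0.015 m and z of beaker in the frame of stirrer between 0.052 and 0.061 m and angle between each of beaker, bottle, jar's own z axis and vertical below 0.1 rad and linear speed of each of beaker, bottle, jar below 0.02 m/s and horizontal distance between bottle and drip_tray below 0.015 m and z of bottle in the frame of drip_tray between 0 and 0.009 m and horizontal distance between jar and balance below 0.015 m and z of jar in the frame of balance between 0.046 and 0.055 m); the robot touches nothing.
It fails at once if the tube rack, the timer or the tip box is moved by more than 30 mm (distance of any of tube_rack, timer, tip_box from where it was at the start of the episode above 0.03 m).
It fails at once if a vessel is tipped by more than 0.5 rad (angle between any of beaker, bottle, jar's own z axis and vertical above 0.5 rad).
It fails at once if a vessel is dropped or flung: faster than 0.7 m/s (a fall of 25 mm) while not in the fingers ((linear speed of beaker above 0.7 m/s and contact force between the fingers and beaker below 0.05 N) or (linear speed of bottle above 0.7 m/s and contact force between the fingers and bottle below 0.05 N) or (linear speed of jar above 0.7 m/s and contact force between the fingers and jar below 0.05 N)).
It also fails if it takes over 131 s, if anything falls off the work surface, if the arm or the gripper's body presses on something with over 40 N, if the wrist force passes 120 N, or if a joint passes its speed limit or range.

## Working session

There is one attempt and no reset: what is moved stays moved. The work goes in short steps, each a Python script; the robot and the scene stay as the last script left them, time stands still between calls to the robot, and variables do not carry over. Pictures are saved under pics/ and viewed, at most 14 in all, crops included, and the job is handed in when it is done.

```bash
ls; mkdir -p pics
python3 - <<'E'
from bench import *
import cv2,numpy as np
ims=[]
for c in("scene","top"):
    d=capture(c); cv2.imwrite(f"pics/{c}0.png",d["image"]); print(c,d["intrinsics"].tolist(),d["R"].tolist(),d["t"].tolist())
    for n in("beaker","bottle","jar","stirrer","balance","drip_tray","cork_mat","tube_rack","timer","tip_box"):
        print(n,[(np.round(s["xy"]).tolist(),round(s["conf"],2)) for s in spot_in(c,n)])
print(current_clock(),current_orientation())
E
```

```text
pics
scene [[437.4464559915874, 0.0, 252.98129239056206], [0.0, 437.4464559915874, 191.20658892547036], [0.0, 0.0, 1.0]] [[0.70751629036826, 0.7064922567473256, -0.017011467297288085], [0.5573321442757151, -0.572617117623889, -0.6012408149495031], [-0.43451303757260185, 0.4159066334649884, -0.7988867832297958]] [-0.3941494371003253, -0.35806551730033315, 1.7257641142605846]
beaker [([147.0, 202.0], 0.72)]
bottle [([302.0, 98.0], 0.58)]
jar [([276.0, 147.0], 0.76)]
stirrer [([295.0, 116.0], 0.58)]
balance [([152.0, 214.0], 0.97), ([147.0, 292.0], 0.83), ([303.0, 97.0], 0.56)]
drip_tray [([280.0, 161.0], 0.59)]
cork_mat [([225.0, 194.0], 0.61), ([280.0, 163.0], 0.54)]
tube_rack [([291.0, 214.0], 0.7)]
timer [([327.0, 150.0], 0.88)]
tip_box [([207.0, 249.0], 0.96)]
top [[492.1770587217935, 0.0, 265.59082434078886], [0.0, 492.1770587217935, 187.7506726011846], [0.0, 0.0, 1.0]] [[-0.007793052354627639, -0.9999464081388975, 0.006815363901908019], [-0.9943191596198857, 0.007025314341543788, -0.10620759752111214], [0.10615402558453486, -0.007604328275390115, -0.9943206208480633]] [-0.07308144105031104, 0.6258256922614143, 1.5863589797283493]
beaker [([353.0, 243.0], 0.74)]
bottle [([138.0, 233.0], 0.64), ([203.0, 209.0], 0.24)]
jar [([205.0, 213.0], 0.61)]
stirrer [([254.0, 147.0], 0.74), ([144.0, 242.0], 0.56)]
balance [([346.0, 250.0], 0.78), ([391.0, 182.0], 0.63)]
drip_tray [([213.0, 205.0], 0.84)]
cork_mat [([280.0, 215.0], 0.75)]
tube_rack [([254.0, 147.0], 0.96)]
timer []
tip_box [([327.0, 171.0], 0.82)]
1.1 [ 9.92211592e-01  1.24563845e-01  6.42941159e-06 -7.82900006e-05]
```

View pics/scene0.png

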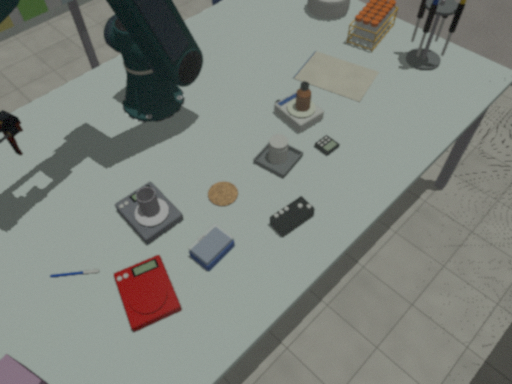

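View pics/top0.png

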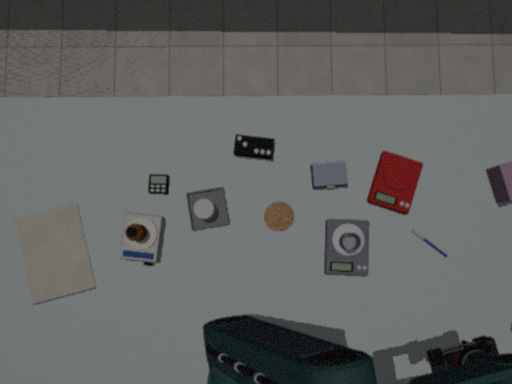

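Both views show the grey balance with the beaker (top px 347,248), the stirrer with the bottle (142,238), the tray with the jar (207,209), the cork mat (280,216), and the red decoy (396,182). Next I'll localise them from the depth data.

```bash
cat > h.py <<'E'
from bench import *
import cv2,numpy as np
from scipy.optimize import least_squares
def cloud(c):
    d=capture(c); K,R,t=d["intrinsics"],d["R"],d["t"]; z=d["range_z"]
    v,u=np.mgrid[:384,:512]
    P=np.stack([(u-K[0,2])*z/K[0,0],(v-K[1,2])*z/K[1,1],z],-1)
    X=(P-t)@R; X[z==0]=np.nan
    return X,d
def pix(d,uv,zw):
    "pixels -> world points on plane z=zw"
    K,R,t=d["intrinsics"],d["R"],d["t"]; uv=np.atleast_2d(uv).astype(float)
    r=np.c_[(uv[:,0]-K[0,2])/K[0,0],(uv[:,1]-K[1,2])/K[1,1],np.ones(len(uv))]@R; o=-R.T@t
    return (o+r*((zw-o[2])/r[:,2])[:,None])[:,:2]
def circ(P,r,c0):
    s=least_squares(lambda c:np.hypot(*(P-c).T)-r,c0,loss="soft_l1",f_scale=.002); return s.x,np.sqrt(np.mean(s.fun**2))
def band(X,c,rad,lo,hi):
    m=(np.hypot(X[...,0]-c[0],X[...,1]-c[1])<rad)&(X[...,2]>lo)&(X[...,2]<hi); return X[m]
E
python3 - <<'E'
from h import *
cl={c:cloud(c) for c in("scene","top")}
d=cl["top"][1]
for n,uv,zs in(("stirrer",(142,238),.048),("balance",(347,248),.039),("drip_tray",(208,209),.02),("cork_mat",(280,216),.006)):
    c=pix(d,uv,zs)[0]; print("==",n,c.round(3))
    for k,(X,_) in cl.items():
        A=band(X,c,.15,-.05,.3); h,e=np.histogram(A[:,2],np.arange(-.01,.19,.01)); print(k,h)
        B=band(X,c,.15,*( (zs-.01,zs+.004) if n in("stirrer","balance") else (.012,.03) if n=="drip_tray" else (.003,.012)))
        if len(B)>4: print("  rect",[np.round(q,3) for q in cv2.minAreaRect((B[:,:2]).astype(np.float32))],len(B))
        top=np.percentile(A[:,2],99.9); T=band(X,c,.08,top-.008,top+.01)
        print("  top z",top.round(3),T[:,:2].mean(0).round(4),((T[:,:2].max(0)+T[:,:2].min(0))/2).round(4),np.ptp(T[:,:2],axis=0).round(3),len(T))
    R=silhouettes("top",n)
    for s in R[:2]:
        q=max(cv2.findContours(s["region"].astype(np.uint8),0,1)[0],key=cv2.contourArea)[:,0]
        print("  sil",s["conf"],s["xy"],[np.round(a,3) for a in cv2.minAreaRect(pix(d,q,zs).astype(np.float32))])
for n,z in(("beaker",.13),("bottle",.162),("jar",.088)):
    for cam in cl:
        for s in silhouettes(cam,n)[:1]:
            X=cl[cam][0][s["region"]]; X=X[~np.isnan(X[:,0])]
            T=X[abs(X[:,2]-z)<.012,:2]; print(n,cam,s["conf"],s["region"].sum(),T.mean(0),(T.max(0)+T.min(0))/2,np.ptp(T,axis=0),"all",X[:,:2].mean(0))
im=cv2.resize(d["image"][130:290,100:440],None,fx=2.35,fy=2.35,interpolation=cv2.INTER_CUBIC)
cv2.imwrite("pics/crop.png",np.clip(im*1.6,0,255).astype(np.uint8))
E
```

```text
== stirrer [0.464 0.322]
scene [1231  783   89   96  116  367  328   29   30   35   33   30   37   55
   49   14   35   24    0]
  rect [array([0.467, 0.323]), array([0.122, 0.16 ]), np.float64(85.273)] 464
  top z 0.163 [0.4855 0.3258] [0.4848 0.3269] [0.032 0.031] 52
top [1979 2567   53   35   70  621  687  111    4   16   13   15   16   64
   68   12   27   62    2]
  rect [array([0.463, 0.327]), array([0.122, 0.16 ]), np.float64(82.336)] 822
  top z 0.168 [0.4825 0.3295] [0.4827 0.3289] [0.027 0.027] 61
  sil 0.83 [145.8, 241.4] [array([0.463, 0.322]), array([0.13 , 0.158]), np.float64(82.46)]
  sil 0.18 [280.7, 216.0] [array([ 0.531, -0.119]), array([0.094, 0.094]), np.float64(44.6)]
== balance [ 0.426 -0.34 ]
scene [1880 1502   96  114  863  541  222   42   64   61   79   68   81   97
   23    0    0    0    0]
  rect [array([ 0.433, -0.342]), array([0.141, 0.185]), np.float64(88.287)] 1136
  top z 0.132 [ 0.4503 -0.3403] [ 0.4493 -0.3406] [0.059 0.056] 91
top [1624 2331   51   33  842  935  398   39   16   23   20   21   17   41
   32    0    0    0    0]
  rect [array([ 0.431
[... 874 characters left out ...]
0.116]), array([0.127, 0.128]), np.float64(9.562)]
== cork_mat [ 0.533 -0.125]
scene [2637 2429   25    0    0    0    1    0    0    0    0    0    0    0
    0    0    0    0    0]
  rect [array([ 0.534, -0.124]), array([0.285, 0.286]), np.float64(35.097)] 850
  top z 0.012 [ 0.5357 -0.1245] [ 0.5368 -0.1261] [0.148 0.148] 507
top [2424 3715  168    1    5    3    4    0    0    0    0    0    0    0
    0    0    0    0    0]
  rect [array([ 0.534, -0.124]), array([0.297, 0.293]), np.float64(14.31)] 2127<stdin>:11: RuntimeWarning: Mean of empty slice.
  ret = um.true_divide(
Traceback (most recent call last):
ValueError: zero-size array to reduction operation maximum which has no identity
```

Run:
```python
from h import *
cl={c:cloud(c) for c in("scene","top")}
for n,c,lo,hi in(("stirrer",(.477,.325),.053,.064),("balance",(.456,-.34),.046,.058)):
    for k,(X,_) in cl.items():
        B=band(X,c,.07,lo,hi)[:,:2].astype(np.float32)
        h=cv2.convexHull(B)[:,0]; print(n,k,cv2.minEnclosingCircle(h),circ(h,.052,c),len(B))
q=lambda s:max(cv2.findContours(s["region"].astype(np.uint8),0,1)[0],key=cv2.contourArea)[:,0]
for cam in cl:
    d=cl[cam][1]
    for n,z in(("cork_mat",.006),("drip_tray",.02),("tube_rack",.05),("timer",.018),("tip_box",.055)):
        for s in silhouettes(cam,n)[:2]:
            print(n,cam,round(s["conf"],2),[np.round(a,3) for a in cv2.minAreaRect(pix(d,q(s),z).astype(np.float32))])
d=cl["top"][1]
im=cv2.resize(d["image"][130:290,100:440],None,fx=2.35,fy=2.35,interpolation=cv2.INTER_CUBIC)
im=np.clip(im*1.6,0,255).astype(np.uint8)
K,R,t=d["intrinsics"],d["R"],d["t"]
def ring(c,z,r):
    a=np.linspace(0,2*np.pi,60); P=np.c_[c[0]+r*np.cos(a),c[1]+r*np.sin(a),a*0+z]@R.T+t
    uv=P@K.T; uv=uv[:,:2]/uv[:,2:]; cv2.polylines(im,[((uv-[100,130])*2.35).astype(int)],True,(0,255,0),1)
for c,z,r in(((.480,.324),.056,.052),((.456,-.340),.05,.052),((.532,-.122),.006,.05),((.4487,-.3393),.13,.029),((.484,.3275),.162,.0155),((.5568,.1203),.088,.0325),((.561,.115),.02,.0625)): ring(c,z,r)
cv2.imwrite("pics/crop.png",im)
```

```text
stirrer scene ((0.47524482011795044, 0.31803056597709656), 0.059057194739580154) (array([0.48063278, 0.32252576]), np.float64(0.003577735788005934)) 229
stirrer top ((0.47748640179634094, 0.3234349191188812), 0.06885579973459244) (array([0.4769275 , 0.32222269]), np.float64(0.013966729911418885)) 493
balance scene ((0.4566764831542969, -0.34192830324172974), 0.053373754024505615) (array([ 0.45690863, -0.34258257]), np.float64(0.0010802613812724178)) 439
balance top ((0.4555874466896057, -0.3396371603012085), 0.0691554844379425) (array([ 0.45532612, -0.33534091]), np.float64(0.012918417179194855)) 583
drip_tray scene 0.65 [array([0.567, 0.11 ]), array([0.136, 0.146]), np.float64(9.997)]
tube_rack scene 0.69 [array([ 0.776, -0.052]), array([0.144, 0.08 ]), np.float64(84.114)]
timer scene 0.8 [array([0.649, 0.27 ]), array([0.073, 0.071]), np.float64(88.937)]
tip_box scene 0.65 [array([ 0.683, -0.296]), array([0.096, 0.125]), np.float64(4.314)]
tip_box scene 0.35 [array([0.669, 0.241]), array([0.076, 0.073]), np.float64(88.876)]
cork_mat top 0.69 [array([ 0.534, -0.122]), array([0.094, 0.094]), np.float64(44.593)]
drip_tray top 0.67 [array([0.563, 0.116]), array([0.129, 0.131]), np.float64(9.347)]
drip_tray top 0.3 [array([ 0.67, -0.29]), array([0.089, 0.123]), np.float64(4.057)]
tube_rack top 0.96 [array([ 0.761, -0.038]), array([0.13 , 0.071]), np.float64(82.408)]
timer top 0.84 [array([0.644, 0.279]), array([0.066, 0.064]), np.float64(89.606)]
tip_box top 0.79 [array([ 0.667, -0.285]), array([0.086, 0.117]), np.float64(3.28)]
```

View pics/crop.png

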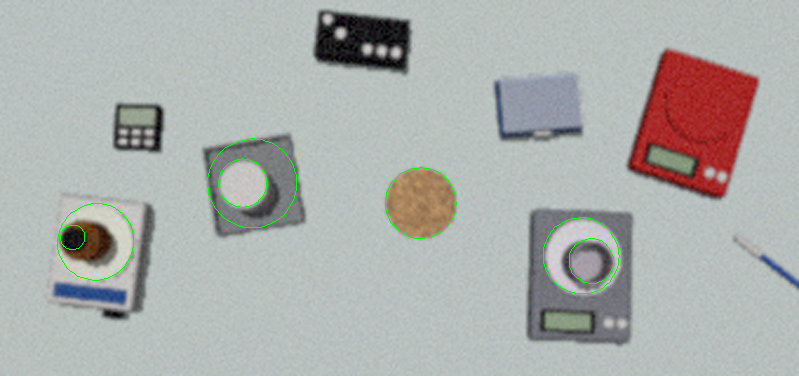

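Rings overlay well on plate, pan, mat, tray and vessels. First transfer: beaker to mat.

```bash
cat >> h.py <<'E'
Q=[1,0,0,0]; HI=.30
def pick(c,zb,hg):
    "grasp vessel whose underside is at zb, grasp point hg above the underside"
    move_ptp([*c,HI],Q); zt=zb+hg-.019
    servo_line([*c,zt+.0],rate=.12)
    move_gripper(0.0); print("gap",current_finger_gap(),"grip",current_grip_force())
    servo_line([*c,zt+.02],rate=.05); servo_line([*c,HI],rate=.15)
    print("lifted gap",current_finger_gap(),current_force())
def place(c,zb,hg):
    zt=zb+hg-.019
    servo_line([*c,HI],rate=.18); servo_line([*c,zt+.008],rate=.12); sleep(.3)
    hit=servo_line([*c,zt-.002],rate=.02,contact_N=4); print("touch",hit,current_position()[2]-zt)
    move_gripper(.088); sleep(.2)
    servo_line([*c,HI],rate=.15); print("clock",current_clock())
ST=dict(stirrer=((.480,.323),.056),balance=((.456,-.341),.050),tray=((.562,.1145),.004),mat=((.533,-.123),.006))
E
python3 - <<'E'
from h import *
move_gripper(.088)
pick((.4487,-.3393),.05,.05); place(*ST["mat"],.05)
X,d=cloud("top"); X2,e=cloud("scene")
for A in(X,X2):
    T=band(A,(.533,-.123),.06,.075,.1)[:,:2]; print((T.max(0)+T.min(0))/2,np.ptp(T,axis=0),len(T))
cv2.imwrite("pics/s1.png",e["image"])
E
```

```text
gap 0.057330126965445496 grip 30.000032954849303
lifted gap 0.057265398760802534 [-0.71682468 -0.86256125 -1.6702399 ]
touch True -7.718624648896111e-05
clock 15.4333
[ 0.50913431 -0.11875103] [0.00938536 0.03123075] 13
[ 0.53388226 -0.12467643] [0.05773418 0.05702865] 108
```

View pics/s1.png

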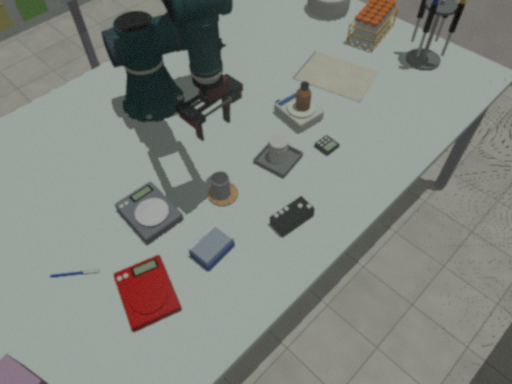

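The beaker stands upright on the mat (px 220,190), and its pan is free. Next come the jar and the bottle.

Run:
```python
from h import *
pick((.5568,.1203),.004,.045); place(*ST["balance"],.045)
A,e=cloud("scene"); T=band(A,ST["balance"][0],.08,.122,.15)[:,:2]; print((T.max(0)+T.min(0))/2,np.ptp(T,axis=0))
cv2.imwrite("pics/s2.png",e["image"])
pick((.484,.3275),.056,.052); place(*ST["tray"],.052)
A,e=cloud("scene"); T=band(A,ST["tray"][0],.08,.1,.13)[:,:2]; print((T.max(0)+T.min(0))/2,np.ptp(T,axis=0))
cv2.imwrite("pics/s3.png",e["image"])
```

```text
gap 0.06533041582967208 grip 30.000108887907118
lifted gap 0.06552198406466135 [ 0.55023934  0.41424603 -2.6942921 ]
touch True -1.7616990440005864e-05
clock 29.6083
[ 0.45734852 -0.34339585] [0.06517416 0.06242977]
gap 0.05313126248644437 grip 29.999814938710188
lifted gap 0.05321104385009399 [-0.49957957 -0.12818679 -3.63203824]
touch True 7.003664356451667e-05
clock 43.7833
[0.56213779 0.11123451] [0.0327189  0.03254438]
```

View pics/s3.png

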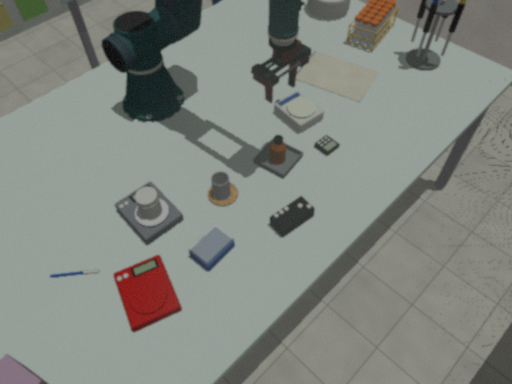

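The jar stands on the balance (px 148,200) and the bottle in the tray (278,150), both upright. With the stirrer plate now clear, I'll re-check its centre and then move the beaker.

Run:
```python
from h import *
move_ptp([.533,-.123,HI],Q)
for k in("scene","top"):
    X,d=cloud(k); h=cv2.convexHull(band(X,(.48,.323),.058,.0525,.064)[:,:2].astype(np.float32))[:,0]
    print(k,circ(h,.052,(.48,.323)),cv2.minEnclosingCircle(h))
pick((.533,-.123),.006,.05); place(*ST["stirrer"],.05)
move_ptp([.45,0,.4],Q)
im=[]
for k in("scene","top"):
    A,d=cloud(k); im.append(d["image"])
    for n,z in(("stirrer",.136),("balance",.134),("tray",.11)):
        T=band(A,ST[n][0],.07,z-.009,z+.02)[:,:2]
        if len(T): print(k,n,ST[n][0],((T.max(0)+T.min(0))/2).round(4),np.ptp(T,axis=0).round(3))
cv2.imwrite("pics/end_scene.png",cv2.resize(im[0][70:320,90:390],None,fx=2,fy=2)); cv2.imwrite("pics/end_top.png",cv2.resize(im[1][120:290,100:440],None,fx=2.3,fy=2.3))
```

```text
scene (array([0.48130625, 0.32373461]), np.float64(0.0013867449607872994)) ((0.48261547088623047, 0.32364994287490845), 0.054838135838508606)
top (array([0.48199908, 0.32446457]), np.float64(0.004624137650393785)) ((0.47998082637786865, 0.32291558384895325), 0.05800727382302284)
gap 0.05709819338066398 grip 30.000071075046435
lifted gap 0.05724832649409724 [ 0.06385226 -0.02421349 -1.81623238]
touch True -7.285051087331518e-05
clock 58.05
scene stirrer (0.48, 0.323) [0.4816 0.3203] [0.058 0.059]
scene balance (0.456, -0.341) [ 0.4573 -0.3426] [0.065 0.064]
scene tray (0.562, 0.1145) [0.5619 0.1105] [0.03  0.029]
top stirrer (0.48, 0.323) [0.4801 0.3217] [0.052 0.058]
top balance (0.456, -0.341) [ 0.4552 -0.342 ] [0.061 0.066]
top tray (0.562, 0.1145) [0.5598 0.1138] [0.028 0.028]
```

View pics/end_scene.png

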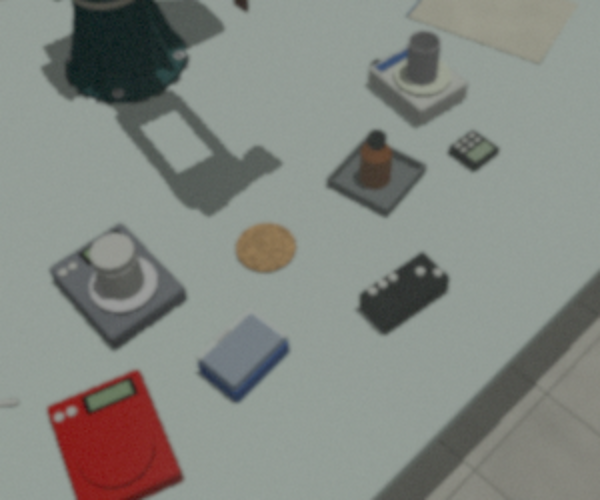

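View pics/end_top.png

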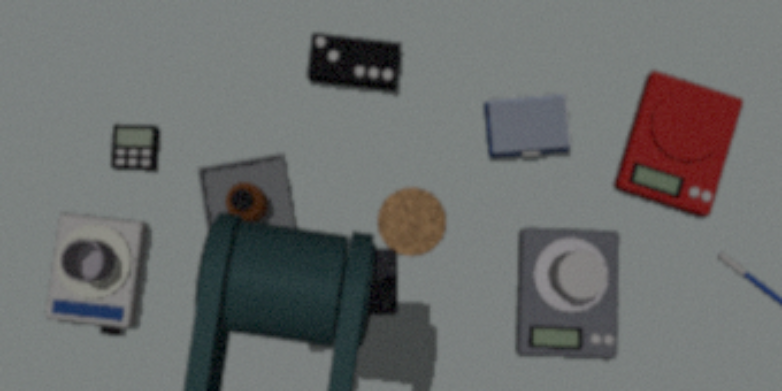

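The pictures show the beaker on the stirrer plate, the jar on the pan and the bottle mid-tray. All are upright and within a few mm of centre, and the bystanders look unmoved.

```bash
python3 -c "
from bench import *
print(close_job())"
```

```text
the job is handed in; nothing more can be done
None
```

I swapped the vessels and handed the job in at about 60 s. The beaker is on the stirrer, the jar on the balance and the bottle in the drip tray, each upright and within about 6 mm of centre by the last pictures. The beaker was parked on the cork mat on the way, the bystanders look unmoved, and the judge returned no verdict.

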